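# Open the sample drawer of the benchtop meter

### The job

The reading is finished: open the sample drawer of the low benchtop sample meter so that the cup can be changed. With a fingertip push the release lever on its top all the way over from measure to load, then hook a fingertip behind the drawer's front lip and draw the drawer gently out to its stop. Do not pinch or lift anything: the sample cup stays sitting in its well, and the other things on the bench stay where they are.

Things in the scene. Friction and masses are not known exactly. Their poses are not given: they have to be found in the camera images.
- meter: Benchtop sample meter: fixed light-grey case 250 deep (x), 220 wide (y), 85 high, the top sloping to 66 over the front 50. Origin: centre of its underside. Front faces its own -x (roughly the robot), +y is its left. Display and keys left, drawer and lever right. Beside it, left or right, stands a precision balance (round steel pan on top).
- lever (a joint): Release lever on the meter's top, turning level about an upright axis: 0 = measure (arm points forward and 29 deg to the right), 1.0 rad = load, its stop (forward and 29 deg left). Grows as the tip is pushed left (meter's +y), clockwise from above. About 2 N at the tip moves it; stays where left. The drawer is locked until it is past about 0.6.
- lever_tip (a point): Top centre of the upright paddle at the lever's end, 53 from the pivot axis, 119 above the bench. Paddle 16 long (along the arm), 8 thick, standing from 91 to 119 above the bench; a flat arm 14 wide joins it to the hub. Push the paddle's right-hand face. Moves with the lever.
- lever_pivot (a point): Axis of the lever on the meter's top face (85 above the bench), 25 forward of and 50 to the right of the meter's centre. The hub is 34 across, 12 high. Fixed to the meter.
- drawer (a joint): Sample drawer, sliding straight out along the meter's -x. 0 = shut, 0.085 m = fully out at its stop. About 2.5 N of friction; stays where it is left. Cannot move while the lever locks it.
- drawer_lip (a point): Middle of the lip's inner (rear) face at its top, 56 above the bench. Lip: the drawer's upturned front edge, 86 wide (y), 5 thick, top edge rolled 7 thick, 45 in front of the case when shut. Behind it a finger trough 38 long (x), open at both ends, floor 28 above the bench, ends at the drawer's inner panel (top 54), flush with the case front when shut. Moves with the drawer.
- drawer_well (a point): Centre of the floor of the round cup well in the drawer, 41 across and 5 deep, floor 23 above the bench; 97 behind the inner face of the lip. Inside the case while the drawer is shut, just clear of it when fully out. Moves with the drawer.
- cup: White plastic sample cup with a pressed tablet in it, 40 across, 12 high, loose in the drawer's well. Origin: centre of its underside.
- beaker: Small glass beaker, 42 across, 58 high, loose on the balance's steel pan. Origin: centre of its underside. To be left alone.
- spare_cup: Lidded white sample cup, 42 across, 15 high, loose on the bench in front of the meter's left half. Origin: centre of its underside. To be left alone.
- amber_jar: Amber glass jar with black cap, 44 across, 62 high, loose on the bench to the right of the drawer's path. Origin: centre of its underside. To be left alone.
- spatula: Thin steel laboratory spatula, 175 long (its x), 6 thick, lying loose on the bench in front of and left of the meter. Origin: its middle, on the bench. To be left alone.
- reagent_a: White plastic reagent jar with blue cap, 68 across, 135 high, left part of the bench. Origin: centre of its underside. To be left alone.
- reagent_b: White plastic reagent jar with blue cap, 56 across, 110 high, right part of the bench. Origin: centre of its underside. To be left alone.
- wash_bottle: Wash bottle with green cap and bent spout, 64 across, about 175 high, right part of the bench. Origin: centre of its underside. To be left alone.

How it is judged:
By the outcome, as a careful person would: the job done as asked, in the order asked, and still so for the second after the job is handed in, with the robot touching nothing.
It also fails if it takes over 51 s, if anything falls off the work surface, if the arm or the gripper's body presses on something with over 40 N, if the wrist force passes 120 N, or if a joint passes its speed limit or range.

### The arm

A 6-joint arm with a two-finger parallel gripper is mounted at the origin on the work surface. World frame = base frame: x ahead of the robot, y to its left, z up, the work surface at z = 0. Lengths are in m, angles in rad, forces in N, time in s.
With the tool pointing down it reaches from about 0.375 to 0.75 m from the base axis. Payload 9 kg.
Tool frame: the origin (TCP) lies at the centre of the arm's flange, where the gripper is bolted on; the fingertips stand 173 mm ahead of it and the grasp point (between the pads) lies 155 mm ahead of it; y points along the fingers, z is the direction in which the jaws open and shut, and the axes are right-handed (so a half turn about y gives the same grasp; the last joint's range is limited). The gripper opens to 85 mm and grips with 20 to 120 N. Pads are 22 mm wide; open, the fingers measure 114 mm over their backs; the gripper's body (76 mm by 85 mm) begins 54 mm behind the grasp point. The pads swing forward as they close: fully open they stand 13 mm farther back than shut.
Start: joints at [0.891, 0.104, 0.097, 1.564, 0, 1.353], TCP at [0.267, 0.537, 0.405] pointing down, gripper open.
Joint ranges: [-2.99, 2.99], [-0.84, 1.86], [-1.1, 1.16], [-1.84, 2.11], [-1.51, 1.56], [-3.14, 3.14]. Speed limits (rad/s): [2.22, 2.22, 2.57, 3.14, 3.14, 3.14].

### API

Orientations are given as a rotation vector (axis times angle).
In Python, from bench import arm gives the robot as it stands.
- The arm moves only by the shell command python3 -m jog 'ROWS' [FORCE]. ROWS is JSON, a list of rows, each a list of 3 entries, a list of its own where there are three numbers: the shift along the tool's x, y, z in mm, then the turn about the tool's y in rad, then the opening, from -1 (shut) to 1 (fully open), so that 0 is half open. A call has 1 to 20 rows; each row shifts and turns the pose as measured when the row begins, along the tool's axes as they then stand; what a row does not reach is not made up. A row lasts 1/10 s, in which the tool goes at most 50 mm and 8.59 degrees, less where a joint would pass 70% of its speed; a pose out of reach is approached as far as the arm can. A call is refused whole if a number of a shift passes 50 or a number of a turn 0.15, either way. A call with a gripper value outside its range is refused whole. The fingers move at their own pace and stop on an object; FORCE is the grip in N (left out, the last holds). Time passes only in rows, so rows that do not move let the fingers close. It gives the time, the measured TCP pose, the force and the opening at its end, in the units of the state.
- arm.sense(): the state, without advancing time (a new reading comes with each control period).
- arm.camera(name): name is "side" or "top"; returns a dict with "frame" (400x640x3 uint8, red, green, blue), "fovy" (degrees; the focal length in pixels is half the picture's height over the tangent of half this angle, whatever the lens; pixels are square), "cx", "cy" (the principal point, pixels), "R" (3x3) and "t" (3): a world point X has camera coordinates R X + t. Camera axes: x right, y down, z forward; pixel columns grow to the right and rows downward; lengths in m; the calibration is good to about 2 mm. A picture is of the moment at which its call begins. There is no depth.
- arm.hand_in(): hands the job in, once; it reports no verdict.
The state is a dict: "time": time; "qpos": joint angles; "qd": joint speeds; "joint_torque": joint torques, N m; "ee_pos": TCP position; "tool_rot": TCP orientation; "wrist_force": force on the tool from outside, world axes, zero at the start; "torque": the same for the moment, N m; "width": finger opening in m.
Only numpy, scipy, OpenCV 4.12 (cv2) and the standard library are available. Lean on these libraries where they do the work, as an engineer would, in place of code of your own. Each camera call takes 0.05 s, during which the arm holds its last target. There are 200 camera calls.

## Working session

There is one attempt and no reset: what is moved stays moved. The work goes in short steps, Python scripts to look and compute and a shell command to move; the robot and the scene stay as the last step left them, time stands still between calls to the robot, and variables do not carry over. Pictures are saved under pics/ and viewed, about 8 in all and at most 12, crops included, and the job is handed in when it is done.

```bash
mkdir -p pics; ls; python3 - <<'E'
from bench import arm
import cv2,numpy as np
np.set_printoptions(precision=4,suppress=True)
s=arm.sense();print({k:np.round(v,3) for k,v in s.items()})
for n in("side","top"):
    c=arm.camera(n);cv2.imwrite(f"pics/{n}0.png",c["frame"][:,:,::-1]);print(n,c["fovy"],c["cx"],c["cy"],c["R"],c["t"], -np.array(c["R"]).T@c["t"])
E
```

```text
pics
{'time': np.float64(0.0), 'qpos': array([0.891, 0.105, 0.096, 1.564, 0.   , 1.353]), 'qd': array([-0.001, -0.   , -0.002,  0.   , -0.002,  0.001]), 'joint_torque': array([  0.   , -55.694,  50.365,   0.017,  -0.   ,   0.   ]), 'ee_pos': array([0.267, 0.537, 0.404]), 'tool_rot': array([-1.541,  0.363, -0.362]), 'wrist_force': array([-0.026,  0.343, -0.133]), 'torque': array([-0.001, -0.057, -0.039]), 'width': np.float64(0.085)}
side 57.043950738176264 322.6157363068244 196.13703945877472 [[ 0.7516 -0.6595  0.0066]
 [-0.3894 -0.4518 -0.8027]
 [ 0.5324  0.6007 -0.5964]] [-0.4443  0.3193  0.802 ] [ 0.0313 -0.6306  0.7375]
top 54.42015365941597 318.74687810675056 195.65267819541288 [[ 0.0118 -0.9999  0.0043]
 [-0.976  -0.0125 -0.2172]
 [ 0.2172 -0.0016 -0.9761]] [-0.0019  0.6343  1.0013] [0.4016 0.0076 1.1151]
```

View pics/top0.png

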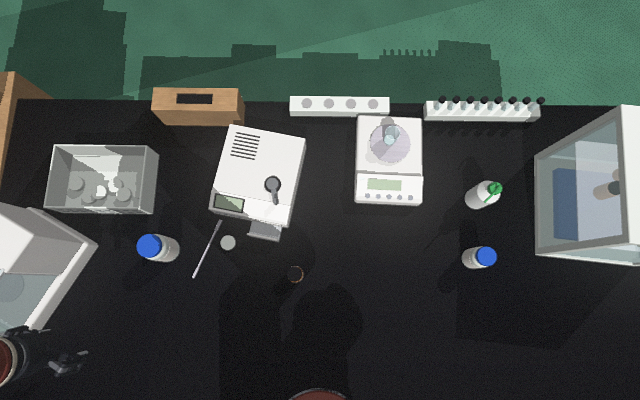

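View pics/side0.png

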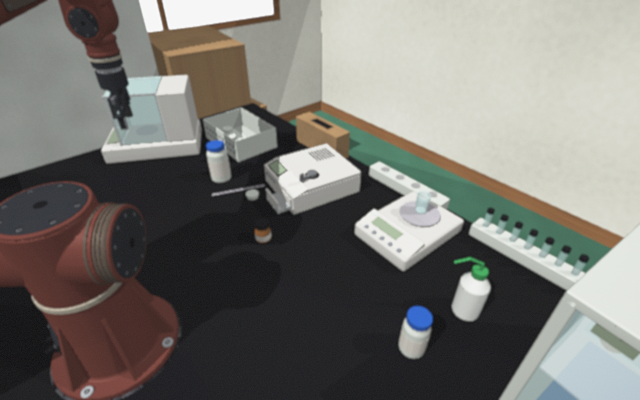

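The top view shows the meter near (258,175), lever hub (272,184), drawer lip (265,235), amber jar (295,273), spare cup (228,242) and spatula (207,250). The balance is clear to the right.

```bash
cat > h.py <<'E'
from bench import arm
import cv2,numpy as np
np.set_printoptions(precision=4,suppress=True)
def ray(c,u,v,z):
    f=200/np.tan(np.radians(c["fovy"])/2);R=np.array(c["R"]);o=-R.T@np.array(c["t"])
    d=R.T@np.array([(u-c["cx"])/f,(v-c["cy"])/f,1]);return o+d*(z-o[2])/d[2]
def proj(c,X):
    f=200/np.tan(np.radians(c["fovy"])/2);p=np.array(c["R"])@X+np.array(c["t"]);return np.array([c["cx"]+f*p[0]/p[2],c["cy"]+f*p[1]/p[2]])
def crop(c,x0,y0,x1,y1,k,name):
    cv2.imwrite(name,cv2.resize(c["frame"][y0:y1,x0:x1,::-1],None,fx=k,fy=k,interpolation=cv2.INTER_CUBIC))
E
python3 - <<'E'
from h import *
c=arm.camera("top");crop(c,195,115,320,290,3.4,"pics/topc.png")
c=arm.camera("side");crop(c,200,130,370,250,4.5,"pics/sidec.png")
E
```

```text
(no output)
```

View pics/topc.png

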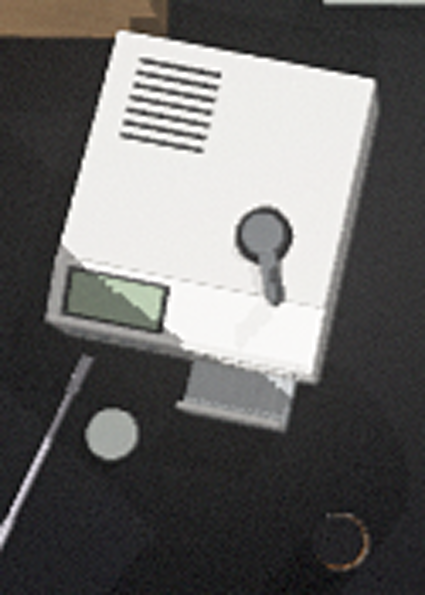

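View pics/sidec.png

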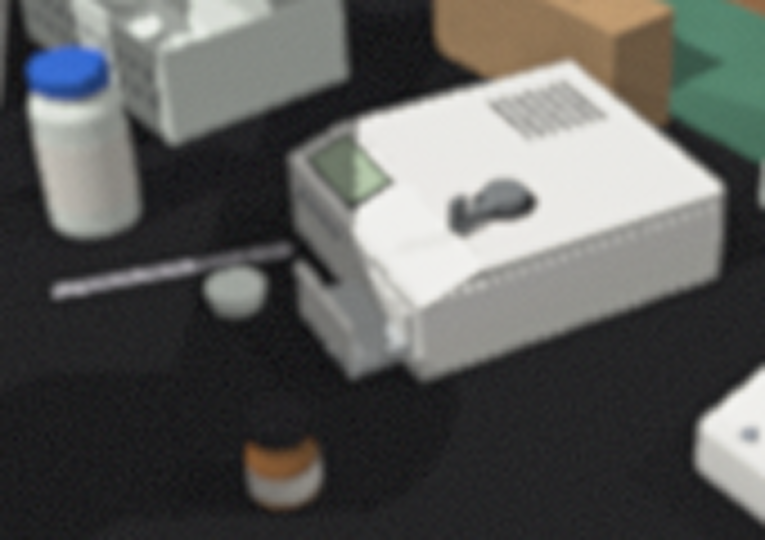

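The crops show: meter top corners (119,31), (376,80), (47,320), (316,381); hub at (264,236), paddle at (276,300), lip top from (180,405) to (288,430), spare cup (111,434), jar cap (343,543).

```bash
cat > meas.py <<'E'
from h import *
from scipy.spatial.transform import Rotation as Ro
c=arm.camera("top");s=arm.camera("side")
P=lambda u,v,z:ray(c,195+(u+.5)/3.4-.5,115+(v+.5)/3.4-.5,z)
S=lambda u,v,z:ray(s,200+(u+.5)/4.5-.5,130+(v+.5)/4.5-.5,z)
M=np.array([[.125,.11],[.125,-.11],[-.125,.11],[-.125,-.11],[-.025,-.05]])
W=np.array([P(119,31,.085),P(376,80,.085),P(47,320,.066),P(316,381,.066),P(264,236,.097)])[:,:2]
def fit(M,W):
    a,b=M-M.mean(0),W-W.mean(0);th=np.arctan2((a[:,0]*b[:,1]-a[:,1]*b[:,0]).sum(),(a*b).sum())
    R=np.array([[np.cos(th),-np.sin(th)],[np.sin(th),np.cos(th)]]);t=W.mean(0)-R@M.mean(0);return th,R,t
th,R,t=fit(M,W);print("top",th,t,"\n",(W-(M@R.T+t)))
Ms=M[[0,1,3,4]];Ws=np.array([S(573,60,.085),S(722,188,.085),S(425,308,.066),S(508,197,.093)])[:,:2]
th2,R2,t2=fit(Ms,Ws);print("side",th2,t2,"\n",Ws-(Ms@R2.T+t2))
w=lambda x,y:R@[x,y]+t
print("pivot",w(-.025,-.05))
for a in(29,0,-29):
    a=np.radians(a);print("tip",w(-.025-.053*np.cos(a),-.05-.053*np.sin(a)))
print("tip seen",P(276,298,.119))
for n,q in(("lipL",P(180,405,.056)),("lipR",P(288,430,.056)),("spare",P(111,434,.015)),("jar",P(343,543,.062)),("spat",P(85,360,.004))):
    print(n,q[:2],"meter frame",R.T@(q[:2]-t))
q=arm.sense();A=Ro.from_rotvec(q["tool_rot"]).as_matrix();print("tool axes cols\n",A,q["ee_pos"])
E
python3 meas.py
```

```text
top -0.19059520969560223 [0.6932 0.1758] 
 [[-0.001   0.0001]
 [ 0.0004  0.0017]
 [ 0.0031  0.    ]
 [-0.002  -0.002 ]
 [-0.0006  0.0002]]
side -0.19164178138944205 [0.6983 0.1788] 
 [[ 0.0012  0.0007]
 [-0.0038  0.0017]
 [ 0.0041  0.0004]
 [-0.0015 -0.0029]]
pivot [0.6592 0.1314]
tip [0.6088 0.115 ]
tip [0.6072 0.1415]
tip [0.6186 0.1654]
tip seen [0.6041 0.1179 0.119 ]
lipL [0.5284 0.1987] meter frame [-0.1662 -0.0087]
lipR [0.5094 0.1114] meter frame [-0.1683 -0.098 ]
spare [0.5085 0.262 ] meter frame [-0.1978  0.0497]
jar [0.4213 0.065 ] meter frame [-0.246  -0.1603]
spat [0.5718 0.2905] meter frame [-0.141   0.0897]
tool axes cols
 [[ 0.8953 -0.0003  0.4455]
 [-0.4455 -0.0003  0.8953]
 [-0.0001 -1.     -0.0004]] [0.2673 0.5371 0.4045]
```

```bash
cat >> h.py <<'E'
TH=-.191;RM=np.array([[np.cos(TH),-np.sin(TH)],[np.sin(TH),np.cos(TH)]]);TM=np.array([.695,.177])
def st():
    from scipy.spatial.transform import Rotation as Ro
    q=arm.sense();A=Ro.from_rotvec(q["tool_rot"]).as_matrix();f=np.array(q["wrist_force"])
    print("t",round(float(q["time"]),2),"meter xy mm",1e3*RM.T@(np.array(q["ee_pos"])[:2]-TM),"tip z",1e3*(q["ee_pos"][2]-.173),"yaw err",np.arctan2(A[1,0],A[0,0])-TH,"down",A[:,1],"F meter",RM.T@f[:2],f[2],"w",q["width"])
E
python3 -m jog '[[[0,0,0],-0.135,-1],[[0,0,0],-0.135,-1],[[45,0,-40],0,-1],[[45,0,-40],0,-1],[[45,0,-40],0,-1],[[45,0,-40],0,-1],[[45,0,-40],0,-1],[[45,0,-40],0,-1],[[45,0,-40],0,-1]]'; python3 -c "
from h import *;st()"
```

```text
time: 1.2
ee_pos: [0.4842, 0.2599, 0.4036]
tool_rot: [-1.566, 0.133, -0.133]
wrist_force: [-0.6, 0.9, 0.2]
width: -0.0001
t 1.2 meter xy mm [-222.7153   41.4177] tip z 230.57739463637543 yaw err 0.02204320166099083 down [ 0.0001  0.0009 -1.    ] F meter [-0.7586  0.7488] 0.21286394317520832 w -6.86036839394557e-05
```

```bash
python3 -m jog '[[[40,0,-45],0.022,-1],[[40,0,-45],0,-1],[[40,0,-45],0,-1],[[32,0,-36],0,-1],[[0,40,0],0,-1],[[0,40,0],0,-1],[[0,0,0],0,-1]]'; python3 - <<'E'
from h import *;st()
c=arm.camera("top");crop(c,195,115,345,290,3.4,"pics/top1.png")
E
```

```text
time: 1.9
ee_pos: [0.59, 0.0806, 0.3223]
tool_rot: [-1.565, 0.154, -0.162]
wrist_force: [0.1, -0.2, -0.1]
width: -0.0001
t 1.9 meter xy mm [ -84.7487 -114.6026] tip z 149.26317375773874 yaw err -0.010163817464366037 down [ 0.0051 -0.0001 -1.    ] F meter [ 0.1205 -0.1322] -0.0512099264475705 w -0.00013344425377515367
```

View pics/top1.png

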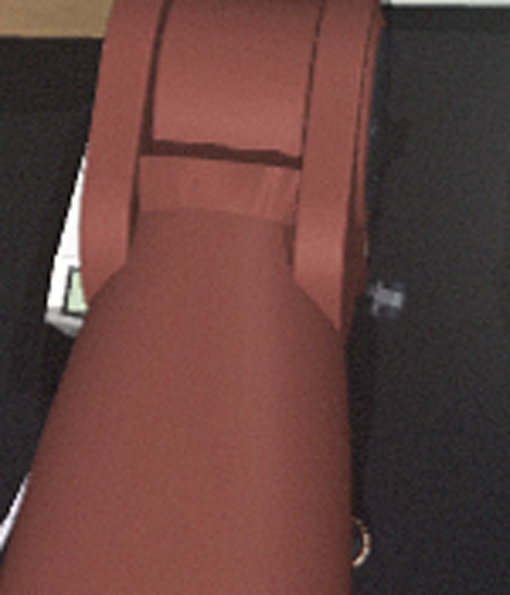

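The arm hides the meter in the top view; the fingertip is right of it at (385,297). I'll use the side camera from here.

```bash
python3 -m jog '[[[12,0,0],-0.01,-1],[[0,30,0],0,-1],[[2,18,0],0,-1],[[0,0,0],0,-1],[[0,0,0],0,-1]]'; python3 - <<'E'
from h import *;st()
c=arm.camera("side");crop(c,230,100,370,230,4.4,"pics/side2.png")
E
```

```text
time: 2.45
ee_pos: [0.6072, 0.0798, 0.2878]
tool_rot: [-1.565, 0.132, -0.162]
wrist_force: [0.4, -0.3, 1.1]
width: -0.0003
t 2.45 meter xy mm [ -67.7823 -112.0568] tip z 114.82664843076878 yaw err 0.0036702186821990224 down [ 0.0195 -0.001  -0.9998] F meter [ 0.4002 -0.2062] 1.0708107170032999 w -0.00027777320362505853
```

View pics/side2.png

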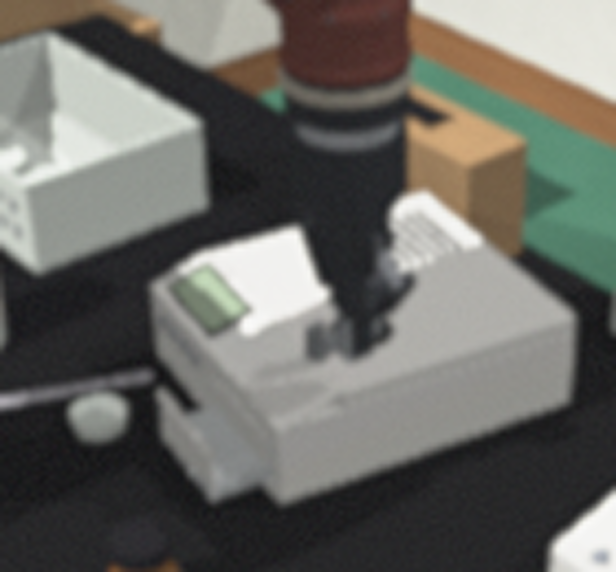

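The finger tip (≈365,345) stands to the right of the paddle (≈322,340) and still slightly high; the lever is untouched.

```bash
python3 -m jog '[[[-8,10,0],0,-1],[[0,6,0],0,-1],[[0,0,0],0,-1]]'; python3 -c "
from h import *;st()"
```

```text
time: 2.8
ee_pos: [0.6007, 0.0816, 0.2758]
tool_rot: [-1.565, 0.127, -0.166]
wrist_force: [1.1, 0.2, 0.8]
width: -0.0003
t 2.8 meter xy mm [ -74.5126 -111.5953] tip z 102.7848916633008 yaw err 0.004128877230474892 down [ 0.0251 -0.0014 -0.9997] F meter [1.0477 0.4545] 0.8104001202319152 w -0.0003365989510100174
```

```bash
python3 -m jog '[[[0,0,7],0,-1],[[0,0,7],0,-1],[[0,0,7],0,-1],[[0,0,7],0,-1],[[0,0,7],0,-1],[[0,0,7],0,-1]]'; python3 -c "
from h import *;st()"
python3 -m jog '[[[0,0,5],0,-1],[[0,0,5],0,-1],[[0,0,5],0,-1]]'; python3 -c "
from h import *;st()"
```

```text
time: 3.4
ee_pos: [0.6095, 0.1252, 0.2779]
tool_rot: [-1.568, 0.128, -0.168]
wrist_force: [-3.2, -4.2, 0.0]
width: -0.0002
t 3.4 meter xy mm [-74.0917 -67.086 ] tip z 104.88016379579047 yaw err 0.0029095003676917752 down [ 0.0253 -0.0043 -0.9997] F meter [-2.386  -4.7228] 0.04657982717732806 w -0.00019107424567448578
time: 3.7
ee_pos: [0.6128, 0.1414, 0.2779]
tool_rot: [-1.569, 0.127, -0.168]
wrist_force: [2.8, -5.3, -1.8]
width: -0.0001
t 3.7 meter xy mm [-73.8984 -50.5495] tip z 104.89213506933636 yaw err 0.0030605322596636286 down [ 0.0259 -0.0053 -0.9997] F meter [ 3.7833 -4.6661] -1.8021990929919514 w -0.00013001682152514711
```

Moving the lever with about 5 N; continue in small steps until the stop.

```bash
python3 -m jog '[[[0,1,4],0,-1],[[0,0,3],0,-1]]'; python3 -c "
from h import *;st()"
python3 -m jog '[[[0,0,2],0,-1],[[0,0,2],0,-1]]'; python3 - <<'E'
from h import *;st()
c=arm.camera("side");crop(c,230,100,370,230,4.4,"pics/side3.png")
E
```

```text
time: 3.9
ee_pos: [0.6154, 0.1486, 0.2776]
tool_rot: [-1.569, 0.125, -0.172]
wrist_force: [2.5, -6.1, 0.1]
width: 0.0
t 3.9 meter xy mm [-72.7794 -42.9968] tip z 104.61682759689461 yaw err 0.0024594183832323813 down [ 0.0293 -0.0063 -0.9996] F meter [ 3.6012 -5.4992] 0.14204760157074714 w 3.975878784217935e-05
time: 4.1
ee_pos: [0.6165, 0.1514, 0.2775]
tool_rot: [-1.574, 0.126, -0.173]
wrist_force: [-3.7, -13.4, 1.5]
width: -0.0002
t 4.1 meter xy mm [-72.1922 -40.0107] tip z 104.47019066171987 yaw err 0.0007136576801641259 down [ 0.0294 -0.0111 -0.9995] F meter [ -1.0382 -13.882 ] 1.5382326334425311 w -0.00018673259465844147
```

View pics/side3.png

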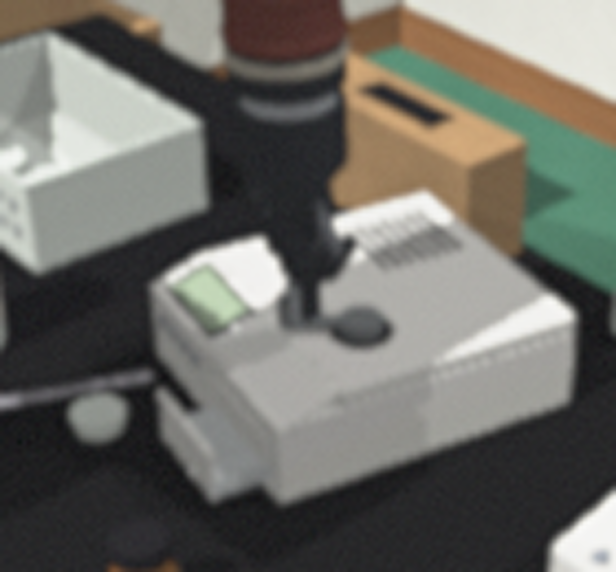

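The paddle (≈297,315) has swung left with the arm now pointing towards the display side; force is rising, as at the stop. One confirming nudge, then back off.

```bash
python3 -m jog '[[[0,0,2],0,-1],[[0,0,2],0,-1]]'; python3 -c "
from h import *;st()"
python3 -m jog '[[[0,0,-10],0,-1],[[0,0,-10],0,-1],[[0,-40,-5],0,-1],[[0,-40,0],0,-1],[[0,0,0],0,-1]]'; python3 - <<'E'
from h import *;st()
E
```

```text
time: 4.35
ee_pos: [0.617, 0.1528, 0.2773]
tool_rot: [-1.582, 0.13, -0.175]
wrist_force: [-4.0, -14.0, 3.7]
width: -0.0
t 4.35 meter xy mm [-71.997  -38.6139] tip z 104.27753662926825 yaw err -0.0025032578403445527 down [ 0.0266 -0.0194 -0.9995] F meter [ -1.2991 -14.4823] 3.719338046039696 w -4.1660221342738854e-05
time: 4.85
ee_pos: [0.6088, 0.1283, 0.358]
tool_rot: [-1.577, 0.133, -0.171]
wrist_force: [0.7, 0.9, 1.0]
width: -0.0
t 4.85 meter xy mm [-75.4202 -64.1582] tip z 185.03219987224696 yaw err -0.001993428166778527 down [ 0.023  -0.0143 -0.9996] F meter [0.4837 1.0103] 1.0067171255683685 w -3.7908145746430885e-06
```

```bash
python3 -m jog '[[[-40,0,7],0,-1],[[-34,0,7],0,-1],[[0,40,0],0,-1],[[0,40,0],0,-1],[[0,20,0],0,-1],[[0,0,0],0,-1]]'; python3 - <<'E'
from h import *;st()
c=arm.camera("side");crop(c,230,100,370,250,4,"pics/side4.png")
E
```

```text
time: 5.45
ee_pos: [0.5389, 0.1555, 0.2516]
tool_rot: [-1.57, 0.13, -0.172]
wrist_force: [-0.8, -0.6, -0.4]
width: -0.0
t 5.45 meter xy mm [-149.1962  -50.7241] tip z 78.58759088205485 yaw err -0.0015269386246352656 down [ 0.0258 -0.0075 -0.9996] F meter [-0.6901 -0.7424] -0.41899937370674584 w -2.898875594333708e-05
```

View pics/side4.png

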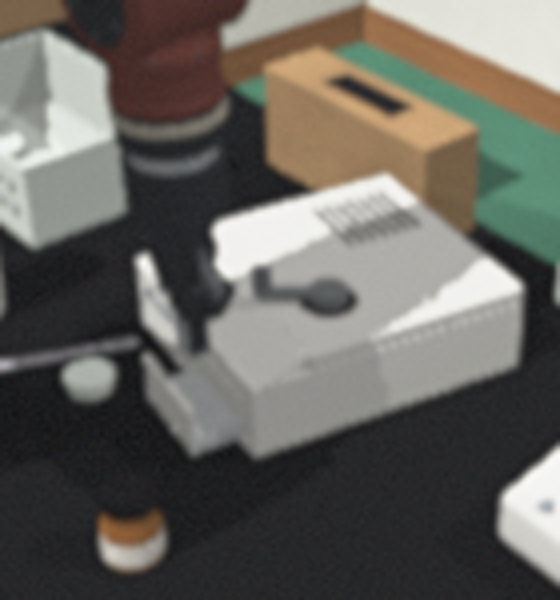

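Lever is free at the load side (paddle top ≈262,270); fingertip ≈(197,347) hangs over the trough. Check both numerically.

```bash
python3 - <<'E'
from h import *
c=arm.camera("side")
g=lambda u,v,z:1e3*(RM.T@(ray(c,230+(u+.5)/4-.5,100+(v+.5)/4-.5,z)[:2]-TM))
p=g(262,270,.119);h=g(328,294,.095);print("paddle",p,"hub",h,"ang deg",np.degrees(np.arctan2(p[1]-h[1],h[0]-p[0])))
print("finger",g(197,347,.079),"lipL",g(147,378,.056),"lipR",g(192,452,.056))
E
```

```text
paddle [-72.2294 -27.059 ] hub [-26.2331 -50.6775] ang deg 27.179933895023005
finger [-139.2959  -44.5527] lipL [-178.3591  -32.968 ] lipR [-186.2861 -133.7547]
```

```bash
python3 -m jog '[[[0,12,0],0,-1],[[0,12,0],0,-1],[[0,0,0],0,-1]]'; python3 -c "
from h import *;st()"; python3 -m jog '[[[0,8,0],0,-1],[[0,0,0],0,-1]]';  python3 -c "
from h import *;st()"
```

```text
time: 5.85
ee_pos: [0.5425, 0.1553, 0.2327]
tool_rot: [-1.569, 0.123, -0.18]
wrist_force: [-0.4, 0.5, -0.4]
width: 0.0004
t 5.85 meter xy mm [-145.5846  -50.2749] tip z 59.70836421674699 yaw err -0.0018869719946182084 down [ 0.0352 -0.0068 -0.9994] F meter [-0.4589  0.4199] -0.35280149788456017 w 0.0003798607344987954
time: 6.05
ee_pos: [0.5432, 0.1552, 0.2245]
tool_rot: [-1.569, 0.123, -0.18]
wrist_force: [-1.5, -0.2, -0.6]
width: 0.0001
t 6.05 meter xy mm [-144.9398  -50.261 ] tip z 51.48889094091308 yaw err -0.001965874485960334 down [ 0.0359 -0.0067 -0.9993] F meter [-1.4081 -0.4988] -0.5855026500697651 w 6.083926006006623e-05
```

```bash
python3 -m jog '[[[-6,0,0],0,-1],[[-1,8,0],0,-1],[[-1,6,0],0,-1],[[0,0,0],0,-1]]';  python3 -c "
from h import *;st()"
```

```text
time: 6.45
ee_pos: [0.5353, 0.1568, 0.2096]
tool_rot: [-1.568, 0.122, -0.181]
wrist_force: [0.3, -0.2, 0.0]
width: -0.0
t 6.45 meter xy mm [-152.9706  -50.1143] tip z 36.56669976008725 yaw err -0.0018465153903712284 down [ 0.0368 -0.0066 -0.9993] F meter [ 0.3565 -0.1771] 0.014692362398440434 w -3.7134307855623454e-05
```

```bash
python3 -m jog '[[[-4,0,0],0,-1],[[-4,0,0],0,-1],[[-4,0,0],0,-1],[[-4,0,0],0,-1],[[-4,0,0],0,-1],[[-4,0,0],0,-1]]';  python3 -c "
from h import *;st()"
```

```text
time: 7.05
ee_pos: [0.511, 0.1615, 0.2092]
tool_rot: [-1.569, 0.12, -0.184]
wrist_force: [2.9, -1.4, -2.1]
width: 0.0
t 7.05 meter xy mm [-177.695   -50.1798] tip z 36.17161005800987 yaw err -0.0024343917698581574 down [ 0.04   -0.0073 -0.9992] F meter [ 3.0849 -0.795 ] -2.0617883110017043 w 2.2266890770272468e-05
```

Drawer is moving with ~3 N. Continue.

```bash
python3 -m jog '[[[-4,0,0],0,-1],[[-4,0,0],0,-1],[[-4,0,0],0,-1],[[-4,0,0],0,-1],[[-4,0,0],0,-1],[[-4,0,0],0,-1],[[-4,0,0],0,-1],[[-4,0,0],0,-1],[[-4,0,0],0,-1],[[-4,0,0],0,-1],[[-4,0,0],0,-1],[[-4,0,0],0,-1]]';  python3 -c "
from h import *;st()"
```

```text
time: 8.25
ee_pos: [0.4607, 0.1713, 0.2089]
tool_rot: [-1.569, 0.117, -0.187]
wrist_force: [2.8, -1.8, 2.2]
width: -0.0001
t 8.25 meter xy mm [-228.9569  -50.0616] tip z 35.91481482330575 yaw err -0.002728710460509487 down [ 0.0439 -0.0082 -0.999 ] F meter [ 3.111  -1.2668] 2.1719518088412255 w -5.937319612459461e-05
```

```bash
python3 -m jog '[[[-3,0,0],0,-1],[[-3,0,0],0,-1],[[-3,0,0],0,-1]]';  python3 -c "
from h import *;st()";python3 -m jog '[[[-2,0,0],0,-1],[[-2,0,0],0,-1]]';  python3 -c "
from h import *;st()"
```

```text
time: 8.55
ee_pos: [0.4511, 0.1733, 0.2086]
tool_rot: [-1.569, 0.117, -0.187]
wrist_force: [2.2, -2.6, 2.3]
width: 0.0003
t 8.55 meter xy mm [-238.8005  -49.9571] tip z 35.64984469155691 yaw err -0.0026069676383185802 down [ 0.0443 -0.008  -0.999 ] F meter [ 2.624  -2.1078] 2.2955196976750227 w 0.00029163423250638
time: 8.75
ee_pos: [0.4467, 0.1742, 0.2084]
tool_rot: [-1.569, 0.117, -0.187]
wrist_force: [4.0, -0.5, 2.3]
width: -0.0002
t 8.75 meter xy mm [-243.2851  -49.9119] tip z 35.41022861620407 yaw err -0.0024890423378685356 down [ 0.0441 -0.0079 -0.999 ] F meter [3.9799 0.2387] 2.28825290850493 w -0.00015740747731652138
```

```bash
python3 -m jog '[[[-2,0,0],0,-1],[[-2,0,0],0,-1]]';  python3 -c "
from h import *;st()";python3 -m jog '[[[-2,0,0],0,-1],[[-2,0,0],0,-1]]';  python3 -c "
from h import *;st()"
```

```text
time: 8.95
ee_pos: [0.4439, 0.1747, 0.2088]
tool_rot: [-1.569, 0.114, -0.191]
wrist_force: [17.7, -4.8, -8.1]
width: 0.0005
t 8.95 meter xy mm [-246.107   -49.8886] tip z 35.75414608175318 yaw err -0.0031740873354426102 down [ 0.0488 -0.0087 -0.9988] F meter [18.3294 -1.2999] -8.122625610812799 w 0.0004730546999783836
time: 9.15
ee_pos: [0.4426, 0.1749, 0.2088]
tool_rot: [-1.57, 0.108, -0.2]
wrist_force: [14.0, -2.3, -8.8]
width: -0.0001
t 9.15 meter xy mm [-247.4305  -49.9877] tip z 35.841469998669275 yaw err -0.004786585979292601 down [ 0.0576 -0.0103 -0.9983] F meter [14.176   0.3504] -8.791336060010838 w -0.0001288660752370876
```

Stop reached (force jumps to 18 N). Ease off the lip, rise, and look.

```bash
python3 -m jog '[[[5,0,0],0,-1],[[4,0,0],0,-1],[[0,0,0],0,-1]]';  python3 -c "
from h import *;st()";python3 -m jog '[[[0,-20,0],0,-1],[[0,-30,0],0,-1],[[0,-40,0],0,-1],[[0,-40,0],0,-1],[[0,-40,0],0,-1],[[0,-30,45],0,-1],[[0,0,45],0,-1],[[0,0,45],0,-1],[[0,0,45],0,-1],[[0,0,45],0,-1],[[0,0,0],0,-1]]';  python3 - <<'E'
from h import *;st()
c=arm.camera("side");crop(c,200,130,370,250,4.5,"pics/side5.png")
c=arm.camera("top");crop(c,195,115,345,290,3.4,"pics/top5.png")
E
```

```text
time: 9.45
ee_pos: [0.4506, 0.1732, 0.208]
tool_rot: [-1.569, 0.111, -0.197]
wrist_force: [-0.4, 0.4, -0.1]
width: -0.0
t 9.45 meter xy mm [-239.2539  -50.1066] tip z 35.03630219413043 yaw err -0.004571325881845945 down [ 0.054  -0.0094 -0.9985] F meter [-0.4929  0.282 ] -0.11378949592299063 w -9.893515057069611e-06
time: 10.55
ee_pos: [0.4811, 0.4003, 0.407]
tool_rot: [-1.57, 0.127, -0.185]
wrist_force: [-0.1, 0.2, -0.3]
width: -0.0002
t 10.55 meter xy mm [-252.3642  178.6878] tip z 234.0348771119593 yaw err -0.007721583243264329 down [ 0.0365 -0.0087 -0.9993] F meter [-0.1888  0.2106] -0.3404562920238788 w -0.0002491961087957469
```

View pics/side5.png

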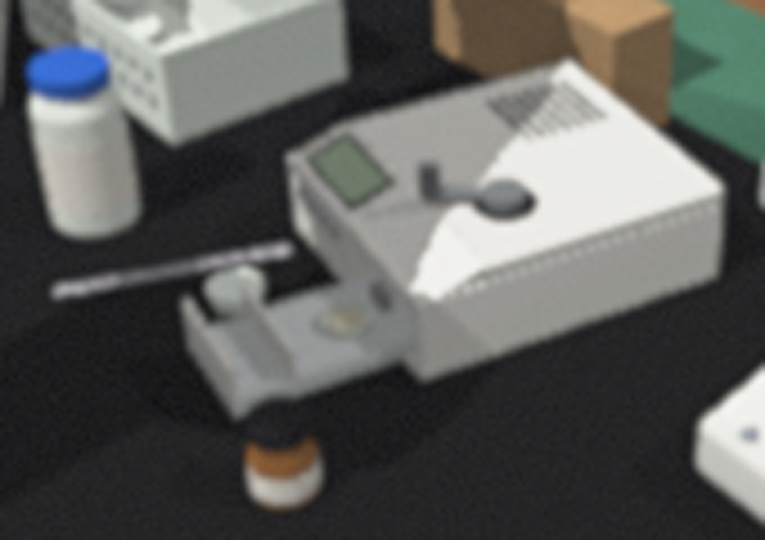

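View pics/top5.png

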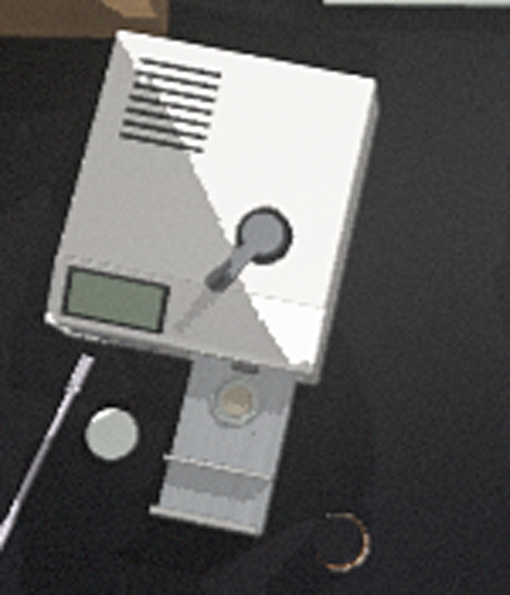

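The drawer is out with the cup sitting in its well (237,400). The lever points left-forward, with its paddle at (216,278). Spare cup (111,434), jar (343,543) and spatula are at the same pixels as before. I'll check this numerically, then hand in if it agrees.

```bash
python3 - <<'E'
from h import *
c=arm.camera("top")
g=lambda u,v,z:1e3*(RM.T@(ray(c,195+(u+.5)/3.4-.5,115+(v+.5)/3.4-.5,z)[:2]-TM))
print("travel L",g(152,510,.056)-g(180,405,.056),"R",g(262,533,.056)-g(288,430,.056))
p=g(216,280,.119);h=g(264,236,.097);print(p,h,np.degrees(np.arctan2(p[1]-h[1],h[0]-p[0])))
print("cup",g(237,400,.035),"lip y",g(152,510,.056),g(262,533,.056))
arm.hand_in()
E
```

```text
travel L [-85.1049   1.6594] R [-82.9368   1.984 ]
[-73.5708 -26.8567] [-27.0788 -51.4406] 27.868824518524534
cup [-152.5755  -50.8289] lip y [-252.8367   -8.6663] [-252.7139  -97.6333]
the job is handed in; nothing more can be done
```

The sample drawer is open to its stop, and the job was handed in with the gripper clear of everything at about 10.6 s of the 51 s allowed. No verdict is reported.

- **Lever:** I pushed it over with the closed fingertip until the force rose to about 14 N. The final picture puts it about 28° left, against 29° at the load stop.
- **Drawer:** I hooked the lip and drew the drawer out at about 3 N, until the force jumped to about 18 N at the stop. The picture shows 83–85 mm of travel, against 85 mm.
- **Cup and other things:** The cup is still in its well. The spare cup, amber jar and spatula show no visible shift from the first pictures. I did not re-check the balance and its beaker, the reagent jars or the wash bottle; the arm worked well away from all but reagent_a, which it passed above at the start.

Two things were off, neither affecting the job:
- **Rough lip fix:** one reading of the lip from the side camera was several centimetres out. I ignored it and used the top-camera position.
- **Tool tilt:** the tool drifted up to about 3° from vertical, which I allowed for when placing the fingertip.

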